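# Lock the filter box panel with its two quarter-turn fasteners

### The job

Close and lock the sprung access panel of the blue filter box: set a fingertip in the slot of each of the two orange quarter-turn dials, press the panel down through the dial, and turn the dial clockwise a full quarter turn to its stop, so that its white pointer goes from the red mark to the green mark and the cam holds the panel down; do not force a dial that is blocked. Use only the fingertips, grip or lift nothing, leave the tools lying beside the box where they are, and move clear at the end.

Things in the scene. Friction and masses are not known exactly. Their poses are not given: they have to be found in the camera images.
- filter_box: low blue housing with a pale grey panel on top, 200 mm (x) by 300 mm (y), walls 70 mm high; fixed to the desk. Origin: centre of its underside, on the desk top; x points from the front edge (nearest the robot) to the hinge side at the rear, y to the left, z up. It stands at different places and yaws (up to 0.35 rad either way)
- panel (a joint): opening angle of the panel, rad: 0 = right down on a hard stop, 0.10 = ajar (front edge 18 mm up), held so by springs at the start; 3 N on a dial starts it down, 6 N brings it right down. Hinge along y at x 0.085, z 0.072 of the filter_box frame. Cam tongues pass under their keepers only below about 0.03 (dials within 3 mm of right down); once one dial is locked the panel rests near 0.03, so the other needs little pressing
- left_slot (a point): centre of the left dial, on its axis, on the floor of its slot; in the filter_box frame at x -0.030, y +0.075, z 0.080 with the panel right down, z 0.0915 ajar. Orange dial, 92 mm diameter; the slot crosses all of it, 40 mm wide, 16 mm deep, black floor, upright walls. The fixed grey collar round it (94 mm inside, 116 outside, 2 mm lower than the dial) has a red mark (unlocked) and a green one (locked)
- right_slot (a point): centre of the right dial, on its axis, on the floor of its slot; in the filter_box frame at x -0.030, y -0.075, z 0.080 with the panel right down, z 0.0915 ajar. Orange dial, 92 mm diameter; the slot crosses all of it, 40 mm wide, 16 mm deep, black floor, upright walls. The fixed grey collar round it (94 mm inside, 116 outside, 2 mm lower than the dial) has a red mark (unlocked) and a green one (locked)
- left_cam (a joint): angle of the left dial about its upright axis, rad: 0 = unlocked (slot parallel to the long front edge, white pointer line at its right end), growing CLOCKWISE seen from above to the stop at 1.571 = locked (pointer to the front edge). Starts at 0 to 0.3; friction of 0.06 N m keeps it where it is left. With the panel not pressed down the tongue under it strikes its keeper at about 0.9 rad and it turns no further
- right_cam (a joint): angle of the right dial about its upright axis, rad: 0 = unlocked (slot parallel to the long front edge, white pointer line at its right end), growing CLOCKWISE seen from above to the stop at 1.571 = locked (pointer to the front edge). Starts at 0 to 0.3; friction of 0.06 N m keeps it where it is left. With the panel not pressed down the tongue under it strikes its keeper at about 0.9 rad and it turns no further
- screwdriver: loose yellow and black screwdriver, 32 x 198 x 38 mm, lying about 45 mm to the left of the box; not to be moved. Origin: centre of its underside
- tape_roll: loose blue tape roll, 64 mm diameter, 18 mm high, lying to the right of the box; not to be moved. Origin: centre of its underside
- bit_box: loose small dark case with a clear lid, 63 x 112 x 27 mm, lying to the right of the box; not to be moved. Origin: centre of its underside

How it is judged (in metres and radians):
At the end, for the whole second after the job is handed in: both dials stand within 0.17 rad (10 degrees) of their locked stop, the panel is held down (opening angle under 0.045 rad), and screwdriver, tape roll and bit box lie within 20 mm of where they were (value of joint each of left_cam, right_cam above 1.4 rad and value of joint panel below 0.045 rad and distance of each of screwdriver, tape_roll, bit_box from where it was at the start of the episode below 0.02 m); the robot touches nothing.
It fails at once if the screwdriver is pushed away, lifted or carried (distance of screwdriver from where it was at the start of the episode above 0.02 m).
It fails at once if the tape roll is pushed away, lifted or carried (distance of tape_roll from where it was at the start of the episode above 0.02 m).
It fails at once if the bit box is pushed away, lifted or carried (distance of bit_box from where it was at the start of the episode above 0.02 m).
It fails at once if a dial or the panel is forced (fingers press on the box with over 70 N) (contact force between the fingers and filter_box above 70 N).
It also fails if it takes over 48 s, if anything falls off the work surface, if the arm or the gripper's body presses on something with over 40 N, if the wrist force passes 120 N, or if a joint passes its speed limit or range.

### The arm

A 6-joint arm with a two-finger parallel gripper is mounted at the origin on a cart in front of the work surface, level with it; the furniture and walls round the work are solid. World frame = base frame: x ahead of the robot, y to its left, z up, the work surface at z = 0. Lengths are in mm, angles in degrees, forces in N, time in s.
With the tool pointing down it reaches from about 425 to 925 mm from the base axis. Payload 12.5 kg.
Tool frame: the origin (TCP) lies on the centre line of the jaws, within the pads' length; the fingertips stand 22 mm ahead of it and the grasp point (between the pads) lies 3 mm ahead of it; z points along the fingers, y is the line along which they close (so a half turn about z gives the same grasp; the last joint's range is limited). The gripper opens to 85 mm and grips with 20 to 120 N. Pads are 22 mm wide; open, the fingers measure 114 mm over their backs; the gripper's body (76 mm by 85 mm) begins 54 mm behind the grasp point. The pads swing forward as they close: fully open they stand 13 mm farther back than shut.
Start: joints at [-73.43, 28.126, 89.318, -0, 62.55, -6.05], TCP at [240.413, -576.926, 253.327] pointing down, gripper open.
Joint ranges: [-177.58, 177.58], [-47.91, 125.51], [2.72, 160], [-65.01, 245.01], [3.68, 167.84], [-153.87, 153.87]. Speed limits (degrees/s): [127.2, 127.2, 159.86, 180, 180, 180].

### API

Orientations are given as a 3x3 rotation matrix whose columns are the frame's x, y, z axes.
In Python, from station import get_state, capture, job_done gives the robot as it stands. The module is installed in compiled form; this text tells all that it offers.
- The arm moves only by the tool servo_tool, never from a script. Its argument "plan" is a list of rows, each a list of 3 entries, a list of its own where there are three numbers: the closure in counts, from 0 (fully open) to 255 (shut), then the shift along the tool's x, y, z as a fraction of full scale, then the turn about the tool's z as a fraction of full scale. A call has 1 to 8 rows; each row is the pose to reach, as a shift and turn from the pose commanded when the call began, along the tool's axes at that moment, turning the shorter way round; what a row does not reach only later rows make up. Full scale, the value 1, is 0.2 m for a shift and 360 degrees for a turn. A row lasts 1/12 s, in which the tool goes at most 41.7 mm and 7.16 degrees, less where a joint would pass 70% of its speed; a pose out of reach is approached as far as the arm can. A call with a number of a shift or a turn outside -1 to 1 is refused whole. A call with a gripper value outside its range is refused whole. The fingers move at their own pace and stop on an object; the grip force is fixed at half the most. Time passes only in rows, so rows that repeat a pose let the fingers close. It gives the time, the measured TCP pose, the force, the opening and the grip force at its end, in the units of the state.
- get_state(): the state, without advancing time (a new reading comes with each control period).
- capture(name): name is "side" or "top" or "wrist"; returns a dict with "color" (400x640x3 uint8, red, green, blue), "fx", "fy", "cx", "cy" (pixels), "R" (3x3) and "t" (3): a world point X has camera coordinates R X + t; the wrist camera has in their place "mount" (4x4, takes a point from camera to tool coordinates, whose origin is the TCP and whose axes are the flange's). Camera axes: x right, y down, z forward; pixel columns grow to the right and rows downward; lengths in mm; the calibration is good to about 2 mm. The wrist camera is an equidistant fisheye: a pixel r from the principal point sees the ray r / f radians off the axis. A picture is of the moment at which its call begins: read the wrist's pose just before it. There is no depth.
- job_done(): hands the job in; it is judged then, once.
The state is a dict: "time_s": time; "q": joint angles; "qd": joint speeds; "joint_efforts": joint torques, N m; "tcp_pos": TCP position; "eef_rot": TCP orientation; "force": force on the tool from outside, world axes, zero at the start; "torque": the same for the moment, N m; "gripper_width": finger opening in mm; "grip_force": force on a finger pad.
Only numpy, scipy, OpenCV 4.12 (cv2) and the standard library are available. Lean on these libraries where they do the work, as an engineer would, in place of code of your own. Each camera call takes 0.05 s, during which the arm holds its last target. There are 200 camera calls.

## Working session

There is one attempt and no reset: what is moved stays moved. The work goes in short steps, Python scripts to look and compute and a tool call to move; the robot and the scene stay as the last step left them, time stands still between calls to the robot, and variables do not carry over. Pictures are saved under pics/ and viewed, at most 10 in all, crops included, and the job is handed in when it is done.

Besides the shell and the picture viewer there is one more tool, called after ">>>" as name(argument=value, ...), one argument or row to a line, values as JSON. servo_tool: Moves the arm, as the interface text tells. Shift numbers are shares of 0.2 m and turn numbers shares of 360 degrees, none past 1 either way. Its arguments: {"type":"object","properties":{"plan":{"type":"array","items":{"type":"array"}}},"required":["plan"]}

```bash
mkdir -p pics
python3 - <<'E'
from station import *
import cv2
s=get_state();print(s)
for n in("top","side"):
    c=capture(n);cv2.imwrite(f"pics/{n}0.png",c["color"][:,:,::-1]);print({k:v for k,v in c.items() if k!="color"})
E
```

```text
{'time_s': 0.0, 'q': array([-7.34300151e+01,  2.81646186e+01,  8.93506244e+01,  1.66195555e-03,
        6.25492364e+01, -6.05160186e+00]), 'qd': array([ 0.05184661,  0.05746571, -0.06859478, -0.05196136, -0.08681738,
       -0.01711507]), 'joint_efforts': array([ 9.25065251e-05, -6.18448806e+01, -2.61587960e+01, -6.97314522e-05,
        4.06948253e-03, -1.66140062e-06]), 'tcp_pos': array([ 240.35826781, -576.71316173,  252.71961704]), 'eef_rot': array([[ 9.23070535e-01,  3.84630602e-01, -2.96270556e-04],
       [ 3.84630689e-01, -9.23069907e-01,  1.08598390e-03],
       [ 1.44224206e-04, -1.11639449e-03, -9.99999366e-01]]), 'force': array([ 0.08886957, -0.1412834 , -0.57234557]), 'torque': array([ 0.04630648, -0.04220328,  0.00366962]), 'grip_force': 0.0, 'gripper_width': 85.4784273497592}
{'fx': 473.03299746685286, 'fy': 473.03299746685286, 'cx': 327.24381681752357, 'cy': 202.35965227480725, 'R': array([[ 0.00467913, -0.99960025, -0.02788272],
       [-0.99508424, -0.00189611, -0.09901398],
       [ 0.09892153,  0.02820896, -0.99469532]]), 't': array([ 39.04088582, 553.14358063, 961.95784527])}
{'fx': 453.98443461922, 'fy': 453.98443461922, 'cx': 323.9514264478342, 'cy': 200.10257654582415, 'R': array([[-0.97831477, -0.20655939, -0.01527842],
       [-0.10741975,  0.56906628, -0.8152451 ],
       [ 0.17709096, -0.79592511, -0.57891451]]), 't': array([ 561.20960509,  124.7610446 , 1023.25108957])}
```

View pics/top0.png

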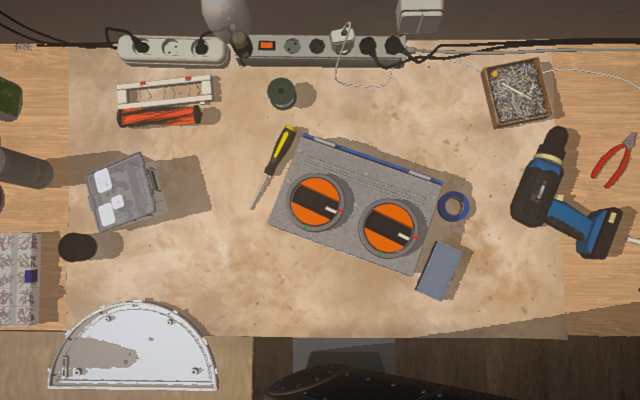

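View pics/side0.png

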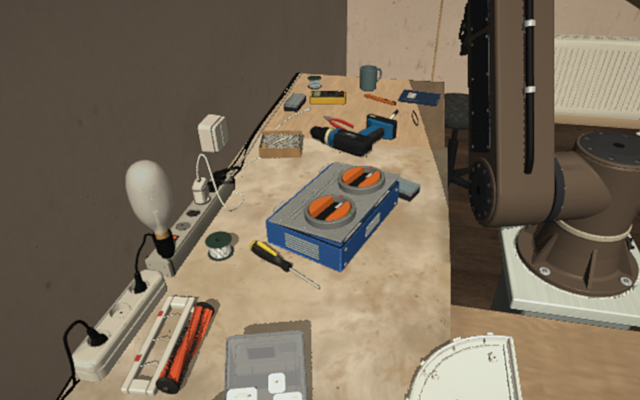

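Both views show a box yawed clockwise, with the dials near (315,202) and (389,227) in the top view and both pointers near the red marks. I'll fit the dials in both cameras.

```bash
cat > h.py <<'E'
import cv2,numpy as np
def ray(c,u,v,z):
    d=c["R"].T@np.array([(u-c["cx"])/c["fx"],(v-c["cy"])/c["fy"],1]);o=-c["R"].T@c["t"]
    return o+d*(z-o[2])/d[2]
def dials(c,lo,hi):
    h=cv2.cvtColor(c["color"],cv2.COLOR_RGB2HSV)
    m=cv2.inRange(h,(5,150,120),(20,255,255)); x0,y0=lo;x1,y1=hi
    k=np.zeros_like(m);k[y0:y1,x0:x1]=m[y0:y1,x0:x1]
    k=cv2.morphologyEx(k,cv2.MORPH_CLOSE,np.ones((17,17)))
    r=[]
    for q in sorted(cv2.findContours(k,0,2)[0],key=cv2.contourArea)[-2:]:
        r.append(cv2.fitEllipse(cv2.convexHull(q)))
    return r
E
python3 - <<'E'
from station import *
from h import *
for n,lo,hi in(("top",(280,165),(425,260)),("side",(295,160),(392,235))):
    c=capture(n)
    for e in dials(c,lo,hi): print(n,np.round(e[0],1),np.round(e[1],1),ray(c,*e[0],104).round(1))
    im=c["color"][lo[1]-10:hi[1]+40,lo[0]-20:hi[0]+50,::-1]
    cv2.imwrite(f"pics/{n}1.png",cv2.resize(im,None,fx=3.5,fy=3.5,interpolation=cv2.INTER_CUBIC)) 
    print(lo[0]-20,lo[1]-10,im.shape)
E
```

```text
top [314.8 201.2] [47.3 47.8] [547.7  62.9 104. ]
top [388.2 227.5] [48.1 48.4] [497.4 -78.3 104. ]
260 155 (145, 215, 3)
side [344.3 193.5] [37.2 80. ] [523.4   1.4 104. ]
275 150 (125, 167, 3)
```

View pics/top1.png

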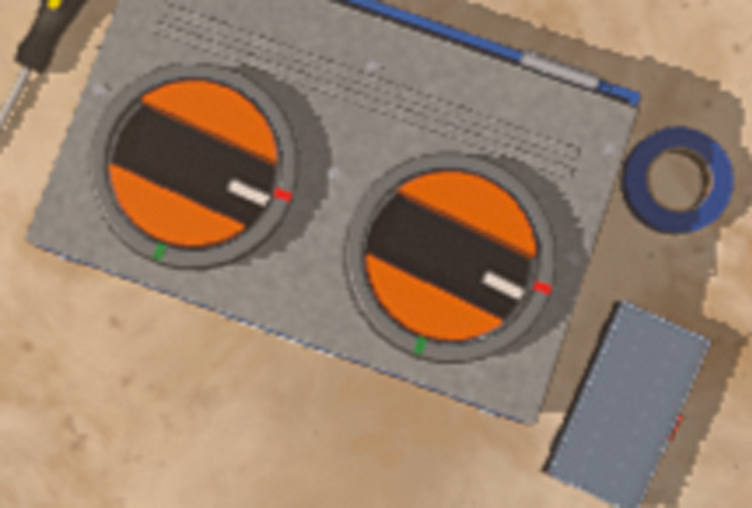

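>>> servo_tool(
  plan=[
    [120,[0.715,-0.6,0],0],
    [120,[0.715,-0.6,0],0],
    [120,[0.715,-0.6,0],0],
    [120,[0.715,-0.6,0],0],
    [120,[0.715,-0.6,0],0],
    [120,[0.715,-0.6,0],0],
  ],
)

```text
time_s: 0.7
tcp_pos: [327.6, -407.7, 253.6]
eef_rot: [[0.922, 0.388, 0.0], [0.388, -0.922, 0.001], [0.0, -0.001, -1.0]]
force: [-0.1, -0.9, 0.9]
gripper_width: 45.2
grip_force: 0.0
```

>>> servo_tool(
  plan=[
    [120,[0.715,-0.6,0],0],
    [120,[0.715,-0.6,0],0],
    [120,[0.715,-0.6,0],0],
    [120,[0.715,-0.6,0],0],
    [120,[0.715,-0.6,0],0],
    [120,[0.715,-0.6,0],0],
  ],
)

```text
time_s: 1.2
tcp_pos: [413.3, -242.7, 253.4]
eef_rot: [[0.922, 0.388, 0.0], [0.388, -0.922, 0.0], [0.0, -0.0, -1.0]]
force: [0.4, -0.6, 0.5]
gripper_width: 45.0
grip_force: 0.0
```

>>> servo_tool(
  plan=[
    [120,[0.715,-0.6,0],-0.15],
    [120,[0.715,-0.6,0],-0.15],
    [120,[0.715,-0.6,0],-0.15],
    [120,[0.715,-0.6,0],-0.15],
    [120,[0.715,-0.6,0],-0.15],
    [120,[0.715,-0.6,0],-0.15],
    [120,[0.715,-0.6,0],-0.15],
    [120,[0.715,-0.6,0],-0.15],
  ],
)

```text
time_s: 1.87
tcp_pos: [498.3, -80.1, 253.1]
eef_rot: [[0.224, 0.975, -0.0], [0.975, -0.224, -0.0], [-0.0, -0.0, -1.0]]
force: [0.7, 1.0, 0.1]
gripper_width: 45.7
grip_force: 0.0
```

>>> servo_tool(
  plan=[
    [120,[0,0,0],-0.15],
    [120,[0,0,0],-0.15],
    [120,[0,0,0],-0.15],
    [120,[0,0,0],-0.15],
    [120,[0,0,0],-0.15],
    [120,[0,0,0],-0.15],
    [120,[0,0,0],-0.15],
    [120,[0,0,0],-0.15],
  ],
)

```text
time_s: 2.53
tcp_pos: [498.1, -80.7, 253.2]
eef_rot: [[-0.656, 0.755, -0.0], [0.755, 0.656, -0.0], [-0.0, -0.0, -1.0]]
force: [0.3, 0.2, 0.2]
gripper_width: 45.4
grip_force: 0.0
```

>>> servo_tool(
  plan=[
    [120,[0,0,0.2],-0.07],
    [120,[0,0,0.2],-0.07],
    [120,[0,0,0.2],-0.07],
    [120,[0,0,0.2],-0.07],
    [120,[0,0,0.2],-0.07],
    [120,[0,0,0.2],-0.07],
  ],
)

```text
time_s: 3.03
tcp_pos: [498.1, -80.4, 213.2]
eef_rot: [[-0.911, 0.412, -0.0], [0.412, 0.911, -0.0], [-0.0, -0.0, -1.0]]
force: [-0.1, 0.5, -0.8]
gripper_width: 45.1
grip_force: 0.0
```

```bash
cat > st.py <<'E'
from station import *
from h import *
def st(tx=497.7,ty=-78.4):
    s=get_state();R=s["eef_rot"];p=s["tcp_pos"]
    print("t",round(s["time_s"],2),"p",p.round(1),"head",round(np.degrees(np.arctan2(R[1,0],R[0,0])),1),"q",s["q"].round(1),"F",s["force"].round(1),"w",round(s["gripper_width"],1),"T",s["torque"].round(2))
    print("to target tool xy frac",(R.T@(np.array([tx,ty,p[2]])-p)/200).round(3))
    return s
E
python3 - <<'E'
from st import *
st()
c=capture("wrist");cv2.imwrite("pics/w1.png",c["color"][:,:,::-1]);print(c["mount"].round(2),c["fx"],c["cx"],c["cy"])
E
```

```text
t 3.03 p [498.1 -80.4 213.2] head 155.6 q [-16.7  21.3 108.7  -0.   50.  -82.3] F [-0.1  0.5 -0.8] w 45.1 T [-0.   -0.02 -0.08]
to target tool xy frac [ 0.006  0.008 -0.   ]
[[  -0.     -0.95   -0.32   82.61]
 [   1.     -0.      0.     -0.18]
 [  -0.     -0.32    0.95 -120.74]
 [   0.      0.      0.      1.  ]] 309.70691628693146 319.2888114066367 198.4259142405457
```

View pics/w1.png

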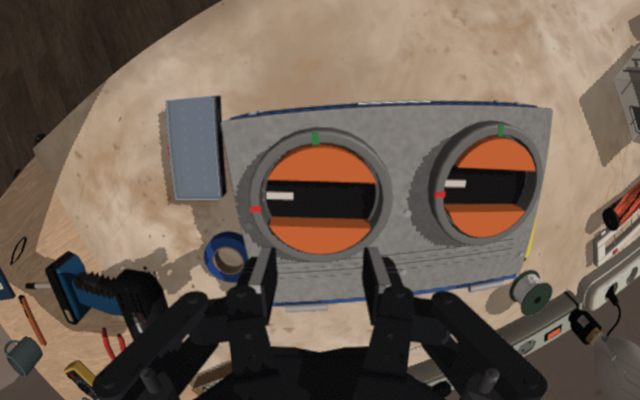

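The slot lies horizontal in the wrist view, with the right dial centred at about (321,197). I'll check that position numerically.

Run:
```python
from st import *
s=st()
c=capture("wrist");e=dials(c,(240,125),(390,270))
for e in e:
    print(np.round(e,1) if 0 else e)
    u=np.array([e[0][0]-c["cx"],e[0][1]-c["cy"]]);r=np.hypot(*u);th=r/c["fx"]
    d=np.r_[u/r*np.sin(th),np.cos(th)];M=c["mount"];d=M[:3,:3]@d;o=M[:3,3]
    o=s["eef_rot"]@o+s["tcp_pos"];d=s["eef_rot"]@d
    print((o+d*(107.5-o[2])/d[2]).round(1))
```

```text
t 3.08 p [498.  -80.2 213.2] head 155.6 q [-16.7  21.3 108.7  -0.   50.  -82.3] F [-0.5 -1.2 -0.3] w 45.3 T [-0.04  0.01  0.03]
to target tool xy frac [ 0.005  0.008 -0.   ]
((319.6599426269531, 231.59446716308594), (40.95355224609375, 99.34138488769531), 91.9328842163086)
[518.8 -89.4 107.5]
((321.5973205566406, 173.36380004882812), (52.4229850769043, 100.17887115478516), 90.14834594726562)
[475.5 -68.3 107.5]
```

>>> servo_tool(
  plan=[
    [120,[0.005,0.008,0.2],0],
    [120,[0.005,0.008,0.35],0],
    [120,[0.005,0.008,0.44],0],
    [120,[0.005,0.008,0.44],0],
  ],
)

```text
time_s: 3.47
tcp_pos: [496.4, -77.6, 122.4]
eef_rot: [[-0.912, 0.411, -0.005], [0.411, 0.912, 0.001], [0.005, -0.001, -1.0]]
force: [-0.7, -0.5, -0.6]
gripper_width: 45.2
grip_force: 0.0
```

>>> servo_tool(
  plan=[
    [120,[0,0,0.02],0],
    [120,[0,0,0.04],0],
    [120,[0,0,0.06],0],
    [120,[0,0,0.06],0],
  ],
)

```text
time_s: 3.8
tcp_pos: [497.9, -77.8, 113.6]
eef_rot: [[-0.912, 0.41, 0.001], [0.41, 0.912, -0.0], [-0.001, 0.0, -1.0]]
force: [-0.3, 0.5, 0.2]
gripper_width: 45.3
grip_force: 0.0
```

>>> servo_tool(
  plan=[
    [120,[0,0,0.02],0],
    [120,[0,0,0.04],0],
    [120,[0,0,0.05],0],
    [120,[0,0,0.05],0],
  ],
)

```text
time_s: 4.13
tcp_pos: [497.4, -77.6, 103.1]
eef_rot: [[-0.912, 0.41, -0.001], [0.41, 0.912, 0.0], [0.001, -0.0, -1.0]]
force: [-2.6, 0.4, 5.5]
gripper_width: 44.8
grip_force: 2.5
```

Contact with 5.5 N. I'll press on in small steps.

>>> servo_tool(
  plan=[
    [120,[0,0,0.01],0],
    [120,[0,0,0.015],0],
    [120,[0,0,0.015],0],
  ],
)

```text
time_s: 4.38
tcp_pos: [497.3, -77.6, 100.3]
eef_rot: [[-0.912, 0.41, -0.001], [0.41, 0.912, 0.0], [0.001, -0.0, -1.0]]
force: [-3.9, 1.3, 5.3]
gripper_width: 44.9
grip_force: 2.9
```

>>> servo_tool(
  plan=[
    [120,[0,0,0.01],0],
    [120,[0,0,0.015],0],
    [120,[0,0,0.015],0],
  ],
)

```text
time_s: 4.63
tcp_pos: [497.4, -77.6, 99.0]
eef_rot: [[-0.912, 0.409, 0.0], [0.409, 0.912, -0.0], [-0.0, -0.0, -1.0]]
force: [-10.3, 2.7, 30.6]
gripper_width: 45.4
grip_force: 15.3
```

>>> servo_tool(
  plan=[
    [120,[0,0,-0.005],0.02],
    [120,[0,0,-0.005],0.04],
    [120,[0,0,-0.005],0.06],
    [120,[0,0,-0.005],0.08],
    [120,[0,0,-0.005],0.1],
    [120,[0,0,-0.005],0.1],
  ],
)

```text
time_s: 5.13
tcp_pos: [497.5, -78.7, 99.4]
eef_rot: [[-0.491, 0.871, 0.0], [0.871, 0.491, -0.001], [-0.001, -0.0, -1.0]]
force: [-9.9, -9.0, 17.4]
gripper_width: 45.4
grip_force: 9.1
```

```bash
python3 -c "
from st import *
st()"
```

```text
t 5.13 p [497.5 -78.7  99.4] head 119.4 q [-1.650e+01  3.140e+01  1.147e+02 -1.000e-01  3.390e+01 -4.580e+01] F [-9.9 -9.  17.4] w 45.4 T [-1.54  1.52 -0.02]
to target tool xy frac [ 0.001  0.002 -0.   ]
```

>>> servo_tool(
  plan=[
    [120,[0,0,0],0.02],
    [120,[0,0,0],0.04],
    [120,[0,0,0],0.06],
    [120,[0,0,0],0.08],
    [120,[0,0,0],0.09],
    [120,[0,0,0],0.09],
  ],
)

```text
time_s: 5.63
tcp_pos: [497.8, -78.9, 99.4]
eef_rot: [[0.049, 0.999, 0.001], [0.999, -0.049, -0.002], [-0.002, 0.001, -1.0]]
force: [-7.9, -10.2, 16.6]
gripper_width: 45.3
grip_force: 8.5
```

Run:
```python
from st import *
st()
c=capture("wrist");cv2.imwrite("pics/w2.png",c["color"][:,:,::-1])
```

```text
t 5.63 p [497.8 -78.9  99.4] head 87.2 q [-1.650e+01  3.140e+01  1.147e+02 -1.000e-01  3.390e+01 -1.360e+01] F [ -7.9 -10.2  16.6] w 45.3 T [-1.71  1.34 -0.03]
to target tool xy frac [ 0.002 -0.001 -0.   ]
```

View pics/w2.png

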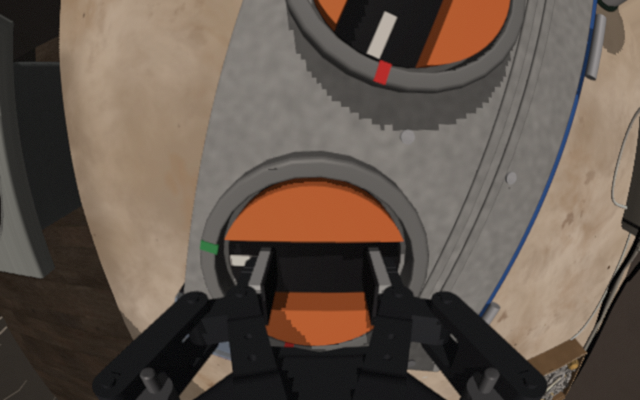

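The dial follows the fingers. The pointer at (240,260) is nearing the green mark at (210,247), with about 17° to go.

>>> servo_tool(
  plan=[
    [120,[0,0,0],0.02],
    [120,[0,0,0],0.04],
    [120,[0,0,0],0.05],
    [120,[0,0,0],0.05],
  ],
)

```text
time_s: 6.02
tcp_pos: [498.1, -78.7, 99.4]
eef_rot: [[0.355, 0.935, 0.002], [0.935, -0.355, -0.002], [-0.001, 0.002, -1.0]]
force: [-4.8, -7.8, 16.7]
gripper_width: 45.3
grip_force: 8.1
```

```bash
python3 -c "
from st import *
st()"
```

```text
t 6.02 p [498.1 -78.7  99.4] head 69.2 q [-1.650e+01  3.140e+01  1.147e+02 -1.000e-01  3.380e+01  4.400e+00] F [-4.8 -7.8 16.7] w 45.3 T [-1.27  1.06  0.02]
to target tool xy frac [ 0.001 -0.002 -0.   ]
```

>>> servo_tool(
  plan=[
    [120,[0,0,0],0.01],
    [120,[0,0,0],0.02],
    [120,[0,0,0],0.02],
  ],
)

```text
time_s: 6.27
tcp_pos: [498.6, -78.3, 99.4]
eef_rot: [[0.469, 0.883, 0.003], [0.883, -0.469, -0.001], [0.0, 0.003, -1.0]]
force: [-2.9, -3.3, 14.1]
gripper_width: 45.5
grip_force: 7.5
```

Run:
```python
from st import *
st()
c=capture("wrist");cv2.imwrite("pics/w3.png",c["color"][:,:,::-1])
```

```text
t 6.27 p [498.6 -78.3  99.4] head 62.0 q [-16.4  31.4 114.6  -0.   33.8  11.6] F [-2.9 -3.3 14.1] w 45.5 T [-0.41  0.51 -0.  ]
to target tool xy frac [-0.003 -0.004 -0.   ]
```

View pics/w3.png

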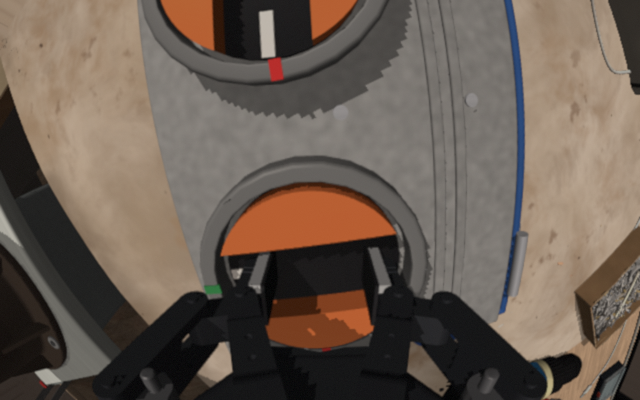

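The slot now lags the tool by about 7°, so the dial is at or close to its stop. I'll nudge a little further and then lift off.

>>> servo_tool(
  plan=[
    [120,[0,0,0],0.01],
    [120,[0,0,0],0.02],
    [120,[0,0,0],0.02],
  ],
)

```text
time_s: 6.57
tcp_pos: [498.7, -78.2, 99.5]
eef_rot: [[0.576, 0.817, 0.003], [0.817, -0.576, -0.001], [0.001, 0.003, -1.0]]
force: [-1.6, -1.9, 15.0]
gripper_width: 45.3
grip_force: 7.3
```

```bash
python3 -c "
from st import *
st()"
```

```text
t 6.57 p [498.7 -78.2  99.5] head 54.8 q [-16.4  31.4 114.6  -0.   33.8  18.8] F [-1.6 -1.9 15. ] w 45.3 T [-0.24  0.41 -0.06]
to target tool xy frac [-0.003 -0.004 -0.   ]
```

>>> servo_tool(
  plan=[
    [120,[0,0,0],0.01],
    [120,[0,0,0],0.01],
  ],
)

```text
time_s: 6.73
tcp_pos: [498.3, -78.4, 99.5]
eef_rot: [[0.625, 0.78, 0.002], [0.78, -0.625, -0.002], [0.0, 0.003, -1.0]]
force: [-4.7, -4.6, 16.2]
gripper_width: 45.2
grip_force: 12.9
```

```bash
python3 -c "
from st import *
st()"
```

```text
t 6.73 p [498.3 -78.4  99.5] head 51.3 q [-1.640e+01  3.140e+01  1.146e+02 -1.000e-01  3.380e+01  2.240e+01] F [-4.7 -4.6 16.2] w 45.2 T [-0.69  0.78  0.31]
to target tool xy frac [-0.002 -0.002 -0.   ]
```

At the stop: the torque rises while the dial holds. I'll back off the turn, lift and check.

>>> servo_tool(
  plan=[
    [120,[0,0,0],-0.02],
    [120,[0,0,-0.05],-0.03],
    [120,[0,0,-0.15],-0.03],
    [120,[0,0,-0.3],-0.03],
    [120,[0,0,-0.45],-0.03],
    [120,[0,0,-0.45],-0.03],
  ],
)

```text
time_s: 7.23
tcp_pos: [499.6, -78.2, 193.0]
eef_rot: [[0.466, 0.885, 0.008], [0.885, -0.466, -0.002], [0.001, 0.008, -1.0]]
force: [0.1, -0.5, 0.4]
gripper_width: 45.2
grip_force: 0.0
```

Run:
```python
from st import *
s=st(547.8,63)
c=capture("top");cv2.imwrite("pics/t3.png",cv2.resize(c["color"][150:300,250:450,::-1],None,fx=4,fy=4,interpolation=cv2.INTER_CUBIC))
```

```text
t 7.23 p [499.6 -78.2 193. ] head 62.2 q [-16.4  22.8 110.1  -0.   46.6  11.4] F [ 0.1 -0.5  0.4] w 45.2 T [ 0.05  0.04 -0.01]
to target tool xy frac [ 0.737 -0.116  0.   ]
```

View pics/t3.png

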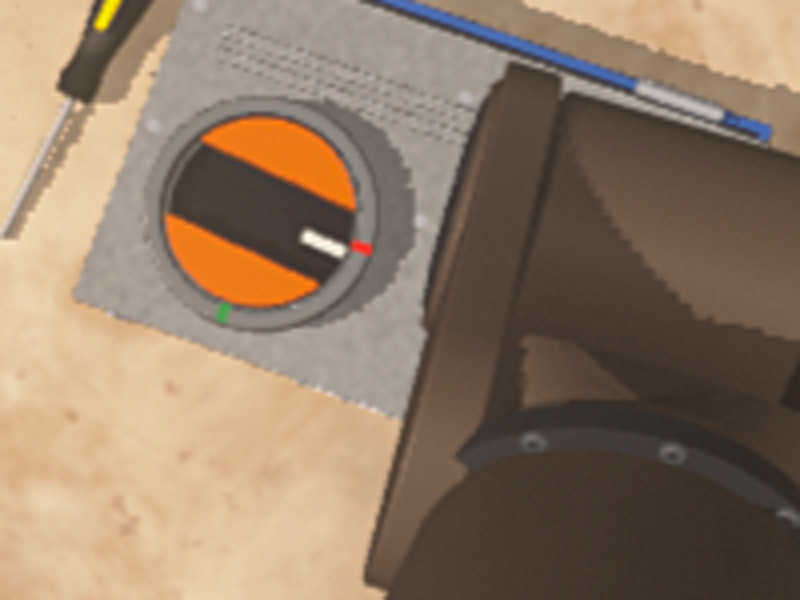

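The arm hides the right dial, while the left one is unchanged (slot tilted about 24°). I'll move to the left dial and look from there.

>>> servo_tool(
  plan=[
    [120,[0.2,-0.03,0],-0.02],
    [120,[0.4,-0.06,0],-0.04],
    [120,[0.6,-0.09,0],-0.06],
    [120,[0.737,-0.116,0],-0.08],
    [120,[0.737,-0.116,0],-0.1],
    [120,[0.737,-0.116,0],-0.12],
    [120,[0.737,-0.116,0],-0.13],
    [120,[0.737,-0.116,0],-0.13],
  ],
)

```text
time_s: 7.95
tcp_pos: [545.7, 63.8, 187.2]
eef_rot: [[-0.329, 0.944, -0.001], [0.944, 0.329, -0.0], [0.0, -0.001, -1.0]]
force: [-1.5, 0.5, 0.1]
gripper_width: 45.4
grip_force: 0.0
```

>>> servo_tool(
  plan=[
    [120,[0,0,0],-0.02],
    [120,[0,0,0],-0.04],
    [120,[0,0,0],-0.06],
    [120,[0,0,0],-0.08],
    [120,[0,0,0],-0.1],
    [120,[0,0,0],-0.12],
    [120,[0,0,0],-0.129],
    [120,[0,0,0],-0.129],
  ],
)

```text
time_s: 8.62
tcp_pos: [545.8, 63.3, 187.6]
eef_rot: [[-0.91, 0.416, -0.001], [0.416, 0.91, -0.0], [0.001, -0.0, -1.0]]
force: [-0.3, 0.4, -0.3]
gripper_width: 45.2
grip_force: 0.0
```

Run:
```python
from st import *
s=st(547.8,63)
c=capture("wrist");cv2.imwrite("pics/w4.png",c["color"][:,:,::-1])
```

```text
t 8.62 p [545.8  63.3 187.6] head 155.4 q [ -0.3  26.5 104.2  -0.   49.3 -65.7] F [-0.3  0.4 -0.3] w 45.2 T [0.01 0.06 0.04]
to target tool xy frac [-0.01   0.003 -0.   ]
```

View pics/w4.png

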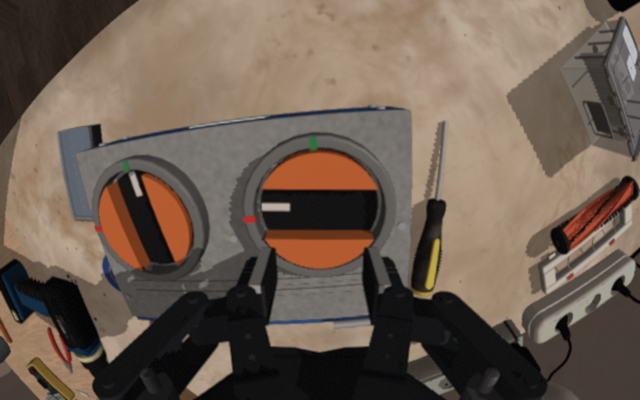

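The right pointer at (136,184) faces the green mark at (126,164), the left slot is lined up with the tool, and the screwdriver is clear. I'll descend.

>>> servo_tool(
  plan=[
    [120,[-0.01,0.003,0.15],0],
    [120,[-0.01,0.003,0.3],0],
    [120,[-0.01,0.003,0.39],0],
    [120,[-0.01,0.003,0.39],0],
  ],
)

```text
time_s: 9.0
tcp_pos: [546.4, 63.0, 106.8]
eef_rot: [[-0.908, 0.419, -0.006], [0.419, 0.908, -0.0], [0.005, -0.002, -1.0]]
force: [-0.7, -0.0, 0.0]
gripper_width: 44.9
grip_force: 0.0
```

>>> servo_tool(
  plan=[
    [120,[0,0,0.015],0],
    [120,[0,0,0.03],0],
    [120,[0,0,0.035],0],
    [120,[0,0,0.035],0],
  ],
)

```text
time_s: 9.33
tcp_pos: [548.2, 63.2, 104.0]
eef_rot: [[-0.909, 0.416, 0.001], [0.416, 0.909, -0.0], [-0.001, 0.0, -1.0]]
force: [-0.3, -0.7, -0.1]
gripper_width: 44.9
grip_force: 0.0
```

>>> servo_tool(
  plan=[
    [120,[0,0,0.01],0],
    [120,[0,0,0.02],0],
    [120,[0,0,0.02],0],
  ],
)

```text
time_s: 9.58
tcp_pos: [548.1, 63.3, 99.8]
eef_rot: [[-0.91, 0.416, 0.001], [0.416, 0.91, 0.0], [-0.001, 0.0, -1.0]]
force: [-1.0, 0.8, 6.2]
gripper_width: 45.1
grip_force: 2.9
```

>>> servo_tool(
  plan=[
    [120,[0,0,0.005],0],
    [120,[0,0,0.01],0],
    [120,[0,0,0.01],0],
  ],
)

```text
time_s: 9.83
tcp_pos: [548.2, 63.3, 99.3]
eef_rot: [[-0.91, 0.416, 0.002], [0.416, 0.91, -0.0], [-0.002, 0.001, -1.0]]
force: [-6.0, 1.5, 21.7]
gripper_width: 45.3
grip_force: 11.0
```

The panel is right down at 22 N. I'll turn.

>>> servo_tool(
  plan=[
    [120,[0,0,0],0.02],
    [120,[0,0,0],0.04],
    [120,[0,0,0],0.06],
    [120,[0,0,0],0.08],
    [120,[0,0,0],0.1],
    [120,[0,0,0],0.12],
    [120,[0,0,0],0.12],
  ],
)

```text
time_s: 10.42
tcp_pos: [547.7, 61.8, 99.2]
eef_rot: [[-0.372, 0.928, 0.001], [0.928, 0.372, -0.002], [-0.002, -0.0, -1.0]]
force: [-7.9, -14.0, 22.5]
gripper_width: 45.1
grip_force: 11.6
```

>>> servo_tool(
  plan=[
    [120,[0,0,0],0.02],
    [120,[0,0,0],0.04],
    [120,[0,0,0],0.06],
    [120,[0,0,0],0.08],
    [120,[0,0,0],0.1],
    [120,[0,0,0],0.12],
    [120,[0,0,0],0.12],
  ],
)

```text
time_s: 11.0
tcp_pos: [547.6, 62.1, 99.2]
eef_rot: [[0.365, 0.931, 0.001], [0.931, -0.365, -0.001], [-0.001, 0.001, -1.0]]
force: [-9.8, -11.1, 22.9]
gripper_width: 45.1
grip_force: 11.6
```

>>> servo_tool(
  plan=[
    [120,[0,0,0],0.015],
    [120,[0,0,0],0.03],
    [120,[0,0,0],0.03],
  ],
)

```text
time_s: 11.25
tcp_pos: [548.8, 62.9, 99.3]
eef_rot: [[0.531, 0.847, 0.004], [0.847, -0.531, -0.0], [0.001, 0.003, -1.0]]
force: [-3.3, -3.2, 20.4]
gripper_width: 45.3
grip_force: 9.8
```

```bash
python3 -c "
from st import *
st(547.8,63)"
```

```text
t 11.25 p [548.8  62.9  99.3] head 57.9 q [ -0.3  34.  107.9  -0.   37.8  31.8] F [-3.3 -3.2 20.4] w 45.3 T [-0.43  0.58  0.02]
to target tool xy frac [-0.002 -0.004 -0.   ]
```

>>> servo_tool(
  plan=[
    [120,[0,0,0],0.01],
    [120,[0,0,0],0.02],
    [120,[0,0,0],0.02],
  ],
)

```text
time_s: 11.5
tcp_pos: [548.5, 62.8, 99.3]
eef_rot: [[0.631, 0.776, 0.003], [0.776, -0.631, -0.001], [0.001, 0.003, -1.0]]
force: [-4.8, -4.0, 20.6]
gripper_width: 45.2
grip_force: 15.5
```

```bash
python3 -c "
from st import *
st(547.8,63)"
```

```text
t 11.5 p [548.5  62.8  99.3] head 50.9 q [-3.00e-01  3.40e+01  1.08e+02 -1.00e-01  3.78e+01  3.89e+01] F [-4.8 -4.  20.6] w 45.2 T [-0.63  0.82  0.39]
to target tool xy frac [-0.001 -0.004 -0.   ]
```

>>> servo_tool(
  plan=[
    [120,[0,0,0],0.004],
    [120,[0,0,0],-0.02],
    [120,[0,0,-0.05],-0.025],
    [120,[0,0,-0.2],-0.025],
    [120,[0,0,-0.4],-0.025],
    [120,[0,0,-0.6],-0.025],
    [120,[0,0,-0.6],-0.025],
  ],
)

```text
time_s: 12.08
tcp_pos: [550.2, 63.3, 224.5]
eef_rot: [[0.499, 0.866, 0.011], [0.867, -0.499, -0.0], [0.005, 0.01, -1.0]]
force: [-0.2, 0.3, 0.9]
gripper_width: 45.5
grip_force: 0.0
```

>>> servo_tool(
  plan=[
    [120,[-0.2,0.2,-0.1],0],
    [120,[-0.4,0.4,-0.2],0],
    [120,[-0.6,0.6,-0.2],0],
    [120,[-0.8,0.8,-0.2],0],
    [120,[-0.8,0.8,-0.2],0],
    [120,[-0.8,0.8,-0.2],0],
  ],
)

```text
time_s: 12.58
tcp_pos: [607.3, -159.2, 257.9]
eef_rot: [[0.501, 0.865, 0.002], [0.866, -0.501, -0.001], [-0.0, 0.002, -1.0]]
force: [-0.3, -0.0, -0.1]
gripper_width: 45.3
grip_force: 0.0
```

Run:
```python
from st import *
st()
c=capture("top");a=cv2.resize(c["color"][150:300,240:480,::-1],None,fx=2.7,fy=2.7,interpolation=cv2.INTER_CUBIC)
b=capture("side")["color"][150:240,260:430,::-1];b=cv2.resize(b,None,fx=2,fy=2)
o=np.zeros((600,660,3),np.uint8);o[:a.shape[0],:a.shape[1]]=a;o[410:590,:340]=b
cv2.imwrite("pics/t5.png",o)
```

```text
t 12.58 p [ 607.3 -159.2  257.9] head 59.9 q [-20.7  28.1  88.6  -0.   63.2   9.4] F [-0.3 -0.  -0.1] w 45.3 T [ 0.02 -0.02  0.  ]
to target tool xy frac [ 0.075 -0.677 -0.001]
```

View pics/t5.png

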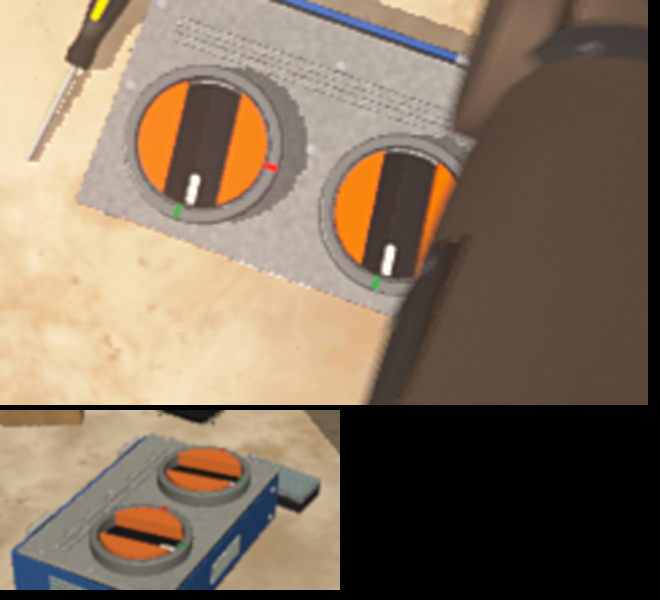

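Both dials are on the locked side, but by the slot edges the left is about 6° short and the right about 9° short. Backing off while still pressing dragged them back. I'll redo both without floor contact and lift straight out.

>>> servo_tool(
  plan=[
    [120,[0.02,-0.2,0],-0.02],
    [120,[0.05,-0.4,0],-0.04],
    [120,[0.07,-0.6,0],-0.044],
    [120,[0.075,-0.677,0.1],-0.044],
    [120,[0.075,-0.677,0.3],-0.044],
    [120,[0.075,-0.677,0.5],-0.044],
    [120,[0.075,-0.677,0.6],-0.044],
    [120,[0.075,-0.677,0.6],-0.044],
  ],
)

```text
time_s: 13.35
tcp_pos: [495.0, -73.6, 134.1]
eef_rot: [[0.243, 0.97, -0.006], [0.97, -0.243, 0.002], [0.0, -0.006, -1.0]]
force: [-0.1, -0.8, 0.3]
gripper_width: 45.5
grip_force: 0.0
```

```bash
python3 -c "
from st import *
st(498,-78.4)"
```

```text
t 13.35 p [495.  -73.6 134.1] head 75.9 q [-16.   27.9 113.5  -0.   39.   -1.9] F [-0.1 -0.8  0.3] w 45.5 T [ 0.   -0.01  0.02]
to target tool xy frac [-0.02  0.02 -0.  ]
```

>>> servo_tool(
  plan=[
    [120,[0,0,0],0],
    [120,[0,0,0],0],
  ],
)

```text
time_s: 13.52
tcp_pos: [497.5, -74.6, 138.7]
eef_rot: [[0.243, 0.97, 0.002], [0.97, -0.243, -0.001], [-0.0, 0.002, -1.0]]
force: [-0.6, -0.0, 1.1]
gripper_width: 45.4
grip_force: 0.0
```

```bash
python3 -c "
from st import *
st(498,-78.4)"
```

```text
t 13.52 p [497.5 -74.6 138.7] head 75.9 q [-16.1  27.5 113.2  -0.   39.2  -2. ] F [-0.6 -0.   1.1] w 45.4 T [ 0.01 -0.01  0.01]
to target tool xy frac [-0.018  0.007  0.   ]
```

Down to 104 mm without touching the floor, then turn.

>>> servo_tool(
  plan=[
    [120,[-0.018,0.007,0.05],0],
    [120,[-0.018,0.007,0.12],0],
    [120,[-0.018,0.007,0.17],0],
    [120,[-0.018,0.007,0.17],0],
    [120,[-0.018,0.007,0.17],0],
  ],
)

```text
time_s: 13.93
tcp_pos: [497.6, -78.8, 103.5]
eef_rot: [[0.244, 0.97, 0.0], [0.97, -0.244, -0.0], [-0.0, 0.0, -1.0]]
force: [0.4, -0.9, 4.4]
gripper_width: 45.1
grip_force: 2.0
```

>>> servo_tool(
  plan=[
    [120,[0,0,0],0.02],
    [120,[0,0,0],0.04],
    [120,[0,0,0],0.055],
    [120,[0,0,0],0.065],
    [120,[0,0,0],0.065],
  ],
)

```text
time_s: 14.35
tcp_pos: [497.3, -78.7, 103.9]
eef_rot: [[0.611, 0.792, 0.0], [0.792, -0.611, -0.0], [-0.0, 0.0, -1.0]]
force: [-0.4, 0.0, 1.1]
gripper_width: 45.1
grip_force: 1.2
```

```bash
python3 -c "
from st import *
st(498,-78.4)"
```

```text
t 14.35 p [497.3 -78.7 103.9] head 52.3 q [-16.5  30.9 114.5  -0.   34.5  21.2] F [-0.4  0.   1.1] w 45.1 T [-0.11  0.09  0.03]
to target tool xy frac [ 0.003  0.002 -0.   ]
```

>>> servo_tool(
  plan=[
    [120,[0,0,0],0.01],
    [120,[0,0,0],0.01],
  ],
)

```text
time_s: 14.52
tcp_pos: [497.2, -78.8, 103.8]
eef_rot: [[0.656, 0.754, -0.0], [0.754, -0.656, -0.001], [-0.001, 0.0, -1.0]]
force: [-3.0, -2.6, 2.3]
gripper_width: 45.5
grip_force: 11.5
```

```bash
python3 -c "
from st import *
st(498,-78.4)"
```

```text
t 14.52 p [497.2 -78.8 103.8] head 49.0 q [-1.650e+01  3.090e+01  1.145e+02 -1.000e-01  3.450e+01  2.460e+01] F [-3.  -2.6  2.3] w 45.5 T [-0.42  0.55  0.81]
to target tool xy frac [ 0.004  0.002 -0.   ]
```

The torque is 0.81 N m, so this is the stop. I'll ease 1.5°, lift straight and go to the left dial.

>>> servo_tool(
  plan=[
    [120,[0,0,0],-0.004],
    [120,[0,0,-0.08],-0.004],
    [120,[0,0,-0.2],-0.004],
    [120,[0,0,-0.3],-0.004],
    [120,[0,0,-0.3],-0.004],
    [120,[0,0,-0.3],-0.004],
  ],
)

```text
time_s: 15.02
tcp_pos: [497.7, -78.5, 164.4]
eef_rot: [[0.637, 0.771, 0.003], [0.771, -0.637, -0.001], [0.001, 0.002, -1.0]]
force: [-0.3, 0.6, -0.9]
gripper_width: 45.5
grip_force: 0.0
```

```bash
python3 -c "
from st import *
st(548.1,63)"
```

```text
t 15.02 p [497.7 -78.5 164.4] head 50.5 q [-16.5  25.2 111.8   0.   42.9  23. ] F [-0.3  0.6 -0.9] w 45.5 T [ 0.03  0.   -0.01]
to target tool xy frac [ 0.706 -0.256  0.   ]
```

>>> servo_tool(
  plan=[
    [120,[0.2,-0.07,0],-0.02],
    [120,[0.4,-0.14,0],-0.04],
    [120,[0.6,-0.21,0],-0.06],
    [120,[0.706,-0.256,0],-0.065],
    [120,[0.706,-0.256,0],-0.065],
    [120,[0.706,-0.256,0],-0.065],
  ],
)

```text
time_s: 15.52
tcp_pos: [547.7, 64.0, 162.2]
eef_rot: [[0.277, 0.961, -0.002], [0.961, -0.277, -0.0], [-0.0, -0.002, -1.0]]
force: [0.6, -0.5, -1.0]
gripper_width: 45.0
grip_force: 0.0
```

>>> servo_tool(
  plan=[
    [120,[0,0,0],0],
  ],
)

```text
time_s: 15.6
tcp_pos: [547.5, 62.5, 162.5]
eef_rot: [[0.28, 0.96, -0.001], [0.96, -0.28, -0.0], [-0.001, -0.001, -1.0]]
force: [0.0, 0.2, -0.0]
gripper_width: 45.2
grip_force: 0.0
```

```bash
python3 -c "
from st import *
st(548.1,63)"
```

```text
t 15.6 p [547.5  62.5 162.5] head 73.8 q [ -0.3  28.6 105.3  -0.   46.2  15.9] F [ 0.   0.2 -0. ] w 45.2 T [-0.08  0.03 -0.04]
to target tool xy frac [ 0.003  0.002 -0.   ]
```

>>> servo_tool(
  plan=[
    [120,[0.003,0.002,0.15],0],
    [120,[0.003,0.002,0.25],0],
    [120,[0.003,0.002,0.29],0],
    [120,[0.003,0.002,0.29],0],
    [120,[0.003,0.002,0.29],0],
  ],
)

```text
time_s: 16.02
tcp_pos: [548.7, 62.5, 105.5]
eef_rot: [[0.281, 0.96, -0.0], [0.96, -0.281, -0.0], [-0.0, -0.0, -1.0]]
force: [1.0, -0.1, -0.3]
gripper_width: 45.6
grip_force: 0.0
```

>>> servo_tool(
  plan=[
    [120,[0,0,0],0.02],
    [120,[0,0,0],0.04],
    [120,[0,0,0],0.058],
    [120,[0,0,0],0.058],
  ],
)

```text
time_s: 16.35
tcp_pos: [548.8, 62.6, 106.5]
eef_rot: [[0.609, 0.793, 0.001], [0.793, -0.609, -0.001], [0.0, 0.001, -1.0]]
force: [-0.1, -2.9, 0.6]
gripper_width: 45.0
grip_force: 1.2
```

>>> servo_tool(
  plan=[
    [120,[0,0,0],0.01],
    [120,[0,0,0],0.01],
  ],
)

```text
time_s: 16.52
tcp_pos: [548.3, 62.4, 106.4]
eef_rot: [[0.653, 0.757, -0.0], [0.757, -0.653, -0.001], [-0.001, 0.001, -1.0]]
force: [-4.1, -6.8, 1.3]
gripper_width: 45.1
grip_force: 8.4
```

```bash
python3 -c "
from st import *
st(548.1,63)"
```

```text
t 16.52 p [548.3  62.4 106.4] head 49.2 q [-3.000e-01  3.340e+01  1.076e+02 -1.000e-01  3.890e+01  4.050e+01] F [-4.1 -6.8  1.3] w 45.1 T [-1.    0.67  0.55]
to target tool xy frac [ 0.002 -0.003 -0.   ]
```

>>> servo_tool(
  plan=[
    [120,[0,0,0],0.003],
    [120,[0,0,0],-0.001],
    [120,[0,0,-0.08],-0.001],
    [120,[0,0,-0.25],-0.001],
    [120,[0,0,-0.45],-0.001],
    [120,[0,0,-0.65],-0.001],
    [120,[0,0,-0.65],-0.001],
  ],
)

```text
time_s: 17.1
tcp_pos: [551.0, 63.1, 243.7]
eef_rot: [[0.647, 0.763, 0.013], [0.763, -0.647, 0.0], [0.008, 0.01, -1.0]]
force: [-0.4, -0.1, -0.0]
gripper_width: 44.9
grip_force: 0.0
```

>>> servo_tool(
  plan=[
    [120,[-0.2,0.16,0],0],
    [120,[-0.35,0.3,0],0],
    [120,[-0.5,0.45,0],0],
    [120,[-0.65,0.55,0],0],
    [120,[-0.77,0.64,0],0],
    [120,[-0.77,0.64,0],0],
  ],
)

```text
time_s: 17.6
tcp_pos: [546.2, -142.4, 236.5]
eef_rot: [[0.65, 0.76, 0.002], [0.76, -0.65, -0.002], [0.0, 0.003, -1.0]]
force: [-0.5, 1.1, -0.3]
gripper_width: 45.2
grip_force: 0.0
```

>>> servo_tool(
  plan=[
    [120,[-0.2,0.16,0],0],
    [120,[-0.35,0.3,0],0],
    [120,[-0.5,0.45,0],0],
    [120,[-0.65,0.55,0],0],
    [120,[-0.77,0.64,0],0],
    [120,[-0.77,0.64,0],0],
  ],
)

```text
time_s: 18.1
tcp_pos: [543.3, -342.9, 236.1]
eef_rot: [[0.65, 0.76, 0.002], [0.76, -0.65, -0.002], [-0.001, 0.003, -1.0]]
force: [0.5, -0.5, 0.1]
gripper_width: 45.0
grip_force: 0.0
```

>>> servo_tool(
  plan=[
    [120,[-0.2,0.16,0],0],
    [120,[-0.35,0.3,0],0],
    [120,[-0.5,0.45,0],0],
    [120,[-0.65,0.55,0],0],
    [120,[-0.77,0.64,0],0],
    [120,[-0.77,0.64,0],0],
    [120,[-0.77,0.64,0],0],
  ],
)

```text
time_s: 18.68
tcp_pos: [541.1, -538.7, 235.4]
eef_rot: [[0.649, 0.761, 0.0], [0.761, -0.649, -0.0], [0.0, 0.0, -1.0]]
force: [-0.5, 0.7, 0.0]
gripper_width: 45.2
grip_force: 0.0
```

Run:
```python
from st import *
st()
c=capture("top");a=cv2.resize(c["color"][140:300,240:480,::-1],None,fx=3.3,fy=3.3,interpolation=cv2.INTER_CUBIC)
cv2.imwrite("pics/t6.png",a)
```

```text
t 18.68 p [ 541.1 -538.7  235.4] head 49.5 q [-49.8  40.9  67.6   0.   71.5  -9.4] F [-0.5  0.7  0. ] w 45.2 T [ 0.05  0.04 -0.01]
to target tool xy frac [ 1.611e+00 -1.659e+00 -1.000e-03]
```

View pics/t6.png

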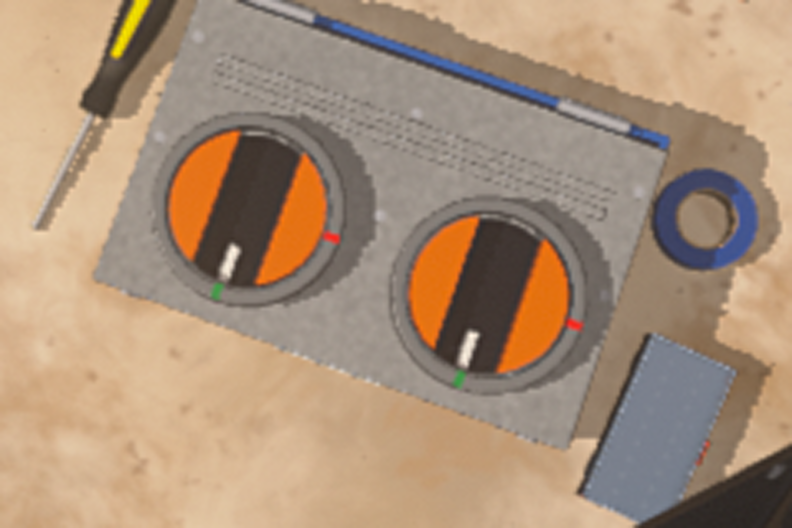

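Both pointers now line up with the green marks: left pointer (229,263) to mark (217,291), right pointer (468,348) to mark (459,378). The tools lie where they were.

```bash
python3 -c "
from station import *
print(job_done())"
```

```text
the job is handed in; nothing more can be done
None
```

The panel is down and both dials are turned to their stops with the pointers at the green marks. The tools lie where they were, the arm is clear, and I handed the job in at about 19 s; no verdict was returned.

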